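# Release the eccentric stop and slide the circuit board into the test connector

## Robot

A 6-joint arm with a two-finger parallel gripper is mounted at the origin on the work surface. World frame = base frame: x ahead of the robot, y to its left, z up, the work surface at z = 0. Lengths are in m, angles in rad, forces in N, time in s.
With the tool pointing down it reaches from about 0.325 to 0.775 m from the base axis. Payload 5.5 kg.
Tool frame: the origin (TCP) lies between the finger pads; the fingertips stand 8 mm ahead of it and the grasp point (between the pads) lies 11 mm behind it (tcp_to_tips is the distance from the TCP to the fingertips, in m); z points along the fingers, y is the direction in which the jaws open and shut (so a half turn about z gives the same grasp; the last joint's range is limited). The gripper opens to 88 mm and grips with 3 to 60 N. Pads are 20 mm wide; open, the fingers measure 115 mm over their backs; the gripper's body (75 mm by 178 mm) begins 61 mm behind the grasp point.
Start: joints at [1.285, 0.091, 1.231, -0, 1.82, -0.057], TCP at [0.136, 0.584, 0.203] pointing down, gripper open.
Joint ranges: [-2.87, 2.87], [-0.86, 2.18], [0.17, 2.46], [-1.51, 4.65], [0.06, 2.69], [-2.65, 2.65]. Speed limits (rad/s): [2.57, 2.57, 3.01, 3.14, 3.14, 3.14].

## Interface

Orientations are given as a unit quaternion [w, x, y, z].
In Python, from bench import * gives the robot as it stands. Calls block until the motion is done:
- move_to(position, orientation): joint-space move of the TCP to a pose.
- move_l(position, speed=0.15, orientation=None): straight line of the TCP; orientation=None keeps the orientation; speed is the mean speed in m/s.
- movej(angles): joint-space move.
- gripper_open() and close(): open the fingers fully, or close them until they stop; the grip force is fixed at half the most.
- hold(seconds).
- inverse_kinematics(position, orientation): joint angles nearest the present ones, or None.
- state(): the state.
- get_image(name): name is "scene" or "top" or "wrist"; returns a dict with "frame" (400x640x3 uint8, blue, green, red), "depth" (400x640 float32, m along the optical axis (not along the pixel's ray), 0 where there is no reading), "camera_matrix" (3x3 intrinsics, pixels), "k1" (the pictures are not rectified: a ray, as slopes to the right and down, at radius r is drawn at 1 + k1 r^2 times it, then the intrinsics apply), "view" (4x4, takes a point from world to camera coordinates). Camera axes: x right, y up, looking along -z (the intrinsics and any distortion apply to the point x, -y, -z); pixel columns grow to the right and rows downward; lengths in m; the calibration is good to about 2 mm. A picture is of the moment at which its call begins.
A pose or a line that the arm cannot do raises IKError and nothing moves.
- job_done(): hands the job in, once; it reports no verdict.
The state is a dict: "time": time; "joint_pos": joint angles; "dq": joint speeds; "joint_torque": joint torques, N m; "ee_pos": TCP position; "ee_rot": TCP orientation; "ft_force": force on the tool from outside, world axes, zero at the start; "moment": the same for the moment, N m; "finger_gap": finger opening in m.
Only numpy, scipy, OpenCV 4.12 (cv2) and the standard library are available. Lean on these libraries where they do the work, as an engineer would, in place of code of your own. Each camera call takes 0.05 s, during which the arm holds its last target.

## Task

On the board test fixture, turn the eccentric cam by its lever, pushing with the fingertips, until its low point faces the slide's follower bar (lever pointing straight forward at the index pin); only then push the slide that carries the circuit board fully home against the connector block, and leave both so. Push only: do not grip the lever or the slide's push plate, and leave the loose things on the bench where they are.

Things in the scene. Friction and masses are not known exactly. Their poses are not given: they have to be found in the camera images.
- fixture: fixed dark grey base plate, 255 x 255 mm, 12 mm thick, lying on the bench (its top is 12 mm above the bench). Its origin is on the bench surface under the slide's centre line; its +x is the slide's forward direction, +y is left of it, z up; the plate spans x -125..130, y -180..75 mm. A black connector block (x 16..52, y -46..46, top 44 mm above the bench) stands in front of the slide.
- slide (a joint): travel of the slide along the fixture's +x in m: 0 = drawn fully back, 0.045 = fully home at its end stop, the board's edge at the connector block. About 3 N moves it and it stays where it is left. While the cam is high the follower bar strikes the cam 14 to 23 mm short of home; with the cam at its low point it goes home freely.
- follower (a point): middle of the front face of the slide's steel follower bar, 24 mm above the bench; the bar runs out to the slide's right (fixture y -40..-125 mm) and this face meets the cam. The slide is a grey carriage 66 x 90 mm, top 35 mm above the bench, with the green board on it (its parts up to 44 mm high) and an upright push plate across its rear end.
- push_face (a point): centre of the rear face of the slide's push plate, 52 mm above the bench. The plate is upright, 96 mm wide (fixture y), 12 mm thick, from 16 to 78 mm above the bench; its rear face looks along the fixture's -x, nothing stands behind it. Moves with the slide; when home it is at fixture x -67 mm.
- cam (a joint): angle of the cam in rad, positive counter-clockwise seen from above. 0 = lever (and high lobe) pointing along the fixture's -x, at the follower bar: cam high. +3.14 or -3.14 = lever along the fixture's +x, at the index pin: low point faces the follower bar. It can be turned either way, has stops only at +3.6 and -3.6, needs about 0.3 N m (6 N at 50 mm) and stays where it is left.
- cam_axis (a point): point on the cam's vertical axis at the lever's mid height, 70 mm above the bench, at fixture x 30, y -100 mm. The cam is a steel disc of 60 mm diameter, 15 to 31 mm high, set 12 mm off the axis towards the lever, so it reaches 42 mm from the axis on the lever side and 18 mm on the opposite side.
- lever_end (a point): point 72 mm out from the cam axis in the lever's middle plane, 70 mm above the bench. The lever is a black upright fin above the disc, from 20 mm behind the axis to 74 mm out, 16 mm thick, from 50 to 91 mm above the bench; it can be pushed on either broad side. It passes over the connector block and the slide's board; everything it sweeps over is under 49 mm high.
- index_pin (a point): top of a fixed steel pin, 8 mm diameter, 48 mm above the bench, 90 mm straight forward (fixture +x) of the cam axis: it marks where the lever points at the low point.
- capacitor: loose black capacitor can, 18 mm diameter, 30 mm tall, on the base plate in front of the connector block; leave alone (origin: underside)
- vial: loose small jar, 24 mm diameter, 45 mm tall, on the base plate's rear right corner; leave alone (origin: underside)
- spool: loose metal spool, 54 mm diameter, 40 mm tall, on the bench left of the fixture; leave alone (origin: underside)
- flux: loose white bottle, 36 mm diameter, 85 mm tall, on the bench left of the fixture; leave alone (origin: underside)
- driver: loose screwdriver, 170 mm long, lying right of the fixture; leave alone
- tray: loose grey parts tray, 100 x 70 x 30 mm, right of the fixture; leave alone (origin: underside)
- tape: loose roll of tape, 70 mm diameter, 19 mm tall, beyond the fixture; leave alone (origin: underside)

How it is judged:
On the way, in this order (a step that is already met when the one before it is completed fails the run):
1. the cam is at its low point (within 0.25 rad) while the slide is still back ((value of joint cam between 2.89 and 3.39 rad or value of joint cam between -3.39 and -2.89 rad) and value of joint slide below 0.018 m), for 0.2 s.
2. the slide is pushed fully home with the cam still low ((value of joint cam between 2.89 and 3.39 rad or value of joint cam between -3.39 and -2.89 rad) and value of joint slide above 0.0425 m), for 0.2 s.
At the end, for the whole second after the job is handed in: The cam is within 0.25 rad of its low point (lever straight forward), the slide is within 2.5 mm of its home stop, and both are at rest (all of step 2 and velocity of joint slide between -0.005 and 0.005 m/s and velocity of joint cam between -0.05 and 0.05 rad/s); the robot touches nothing.
It fails at once if the slide is pushed forward (more than 8 mm) while the cam is not at its low point (distance of push_face from where it was at the start of the episode above 0.008 m and not (value of joint cam between 2.89 and 3.39 rad or value of joint cam between -3.39 and -2.89 rad)).
It fails at once if the lever is gripped between the fingers (both broad sides touched at once) (contact force between the fingers and cam_c3 above 1 N and contact force between the fingers and cam_c4 above 1 N).
It fails at once if the push plate is gripped between the fingers (both faces touched at once) (contact force between the fingers and slide_c3 above 1 N and contact force between the fingers and slide_c4 above 1 N).
It fails at once if a loose bystander is moved or lifted by more than 25 mm (distance of any of capacitor, vial, spool, flux, driver, tray, tape from where it was at the start of the episode above 0.025 m).
It also fails if it takes over 51 s, if anything falls off the work surface, if the arm or the gripper's body presses on something with over 40 N, if the wrist force passes 120 N, or if a joint passes its speed limit or range.

## Working session

There is one attempt and no reset: what is moved stays moved. The work goes in short steps, each a Python script; the robot and the scene stay as the last script left them, time stands still between calls to the robot, and variables do not carry over. Pictures are saved under pics/ and viewed, and the job is handed in when it is done.

```bash
mkdir -p pics; python3 - <<'E'
from bench import *
import cv2,pickle
d={}
for n in("scene","top"):
    i=get_image(n);d[n]=i;cv2.imwrite(f"pics/{n}0.png",i["frame"]);print(n,i["camera_matrix"].tolist(),i["k1"],i["view"])
pickle.dump(d,open("im0.pkl","wb"));print(state())
E
```

```text
scene [[442.6625088940721, 0.0, 317.36756312172594], [0.0, 442.6625088940721, 196.5974439301395], [0.0, 0.0, 1.0]] 0.02009263153126401 [[ 0.58581021  0.8102417  -0.01829725 -0.37414008]
 [-0.60293752  0.45079211  0.65821943  0.30252145]
 [ 0.54156508 -0.37455956  0.75260374 -1.20472857]
 [ 0.          0.          0.          1.        ]]
top [[430.3136877078326, 0.0, 317.0238492490425], [0.0, 430.3136877078326, 201.711411064099], [0.0, 0.0, 1.0]] 0.0012485637615263223 [[-0.00666229 -0.99996342  0.00536337  0.02003378]
 [ 0.99023727 -0.00585051  0.1392692  -0.59565127]
 [-0.13923273  0.00623886  0.99024003 -0.87060684]
 [ 0.          0.          0.          1.        ]]
{'time': 0.1, 'joint_pos': array([ 1.28530625e+00,  9.17701320e-02,  1.23174659e+00, -6.53932466e-06,
        1.81980161e+00, -5.66749280e-02]), 'dq': array([-0.0003939 , -0.00040982, -0.00269882, -0.00071004,  0.00013195,
        0.00102316]), 'joint_torque': array([ 1.42600609e-03, -4.47858524e+01, -4.07571101e+01,  6.99197059e-02,
        2.84707878e-02, -1.09023690e-04]), 'ee_pos': array([0.1359996 , 0.58407782, 0.20173869]), 'ee_rot': array([-1.43774795e-04,  1.14158909e-01,  9.93462128e-01, -8.50784575e-04]), 'ft_force': array([ 0.44875768, -0.73525027,  0.34739639]), 'moment': array([ 0.02849982, -0.00805864,  0.03665967]), 'finger_gap': 0.08764041844026993}
```

View pics/top0.png

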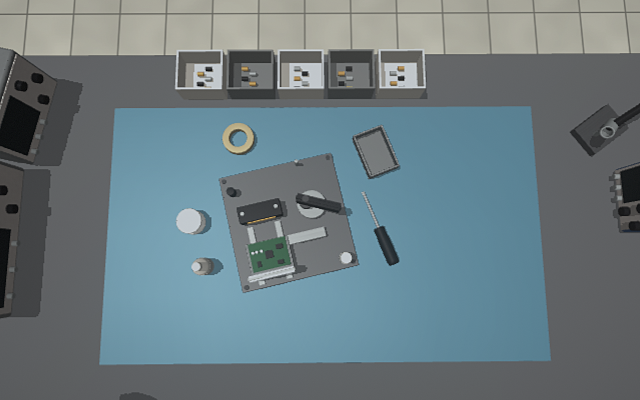

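View pics/scene0.png

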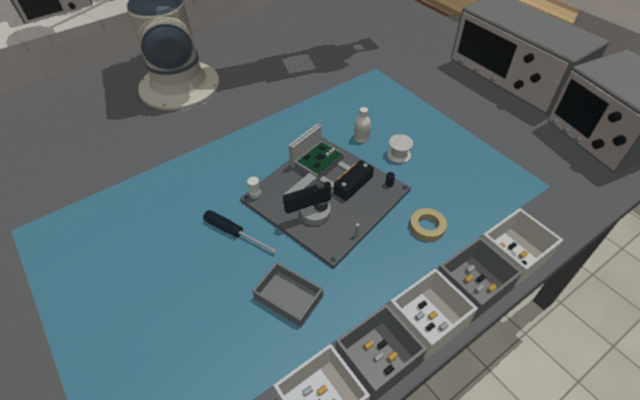

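The plate sits near (290,225) in the top view. The lever points right and slightly back from the disc at (312,203). I'll zoom in to get the corners and lever exactly.

```bash
cat > h.py <<'E'
import numpy as np,cv2
def ray(im,px):
    K=im["camera_matrix"];p=np.array([[(px[0]-K[0,2])/K[0,0],(px[1]-K[1,2])/K[1,1]]])[0]
    q=p.copy()
    for _ in range(10): q=p/(1+im["k1"]*(q@q))
    V=im["view"];d=V[:3,:3].T@np.array([q[0],-q[1],-1]);o=-V[:3,:3].T@V[:3,3]
    return o,d
def onz(im,px,z):
    o,d=ray(im,px);return o+d*(z-o[2])/d[2]
def proj(im,P):
    V=im["view"];c=V[:3,:3]@P+V[:3,3];q=np.array([c[0],-c[1]])/-c[2]
    q=q*(1+im["k1"]*(q@q));K=im["camera_matrix"];return np.array([K[0,0]*q[0]+K[0,2],K[1,1]*q[1]+K[1,2]])
E
python3 - <<'E'
import pickle,cv2
from h import *
d=pickle.load(open("im0.pkl","rb"))["top"]
c=d["frame"][145:300,210:370];cv2.imwrite("pics/crop0.png",cv2.resize(c,None,fx=4.8,fy=3.8 if 0 else 3.75,interpolation=cv2.INTER_CUBIC)) if 0 else cv2.imwrite("pics/crop0.png",cv2.resize(c,None,fx=3.75,fy=3.75,interpolation=cv2.INTER_CUBIC))
E
```

```text
(no output)
```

View pics/crop0.png

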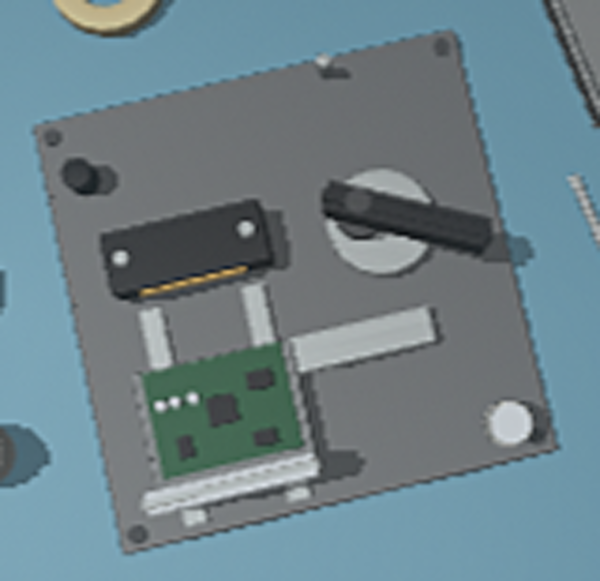

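```bash
cat > meas.py <<'E'
import pickle
from h import *
d=pickle.load(open("im0.pkl","rb"))["top"]
f=lambda x,y:np.array([210+(x+.5)/3.75-.5,145+(y+.5)/3.75-.5])
c=[onz(d,f(*p),.012)[:2] for p in[(37,127),(453,32),(556,447),(125,550)]]
m=np.array([[.13,.075],[.13,-.18],[-.125,-.18],[-.125,.075]])
c=np.array(c);a=c-c.mean(0);b=m-m.mean(0)
yaw=np.arctan2((b[:,0]*a[:,1]-b[:,1]*a[:,0]).sum(),(a*b).sum())
R=np.array([[np.cos(yaw),-np.sin(yaw)],[np.sin(yaw),np.cos(yaw)]])
t=c.mean(0)-R@m.mean(0)
W=lambda x,y:R@np.array([x,y])+t
E
python3 - <<'E'
from meas import *
print("yaw",yaw,"o",t,"res mm",(c-(m@R.T+t))*1e3)
inv=lambda P:R.T@(P[:2]-t)
for n,p,z in[("axisend",(326,197),.091),("tip",(490,231),.091),("pin",(323,61),.048),("disc",(381,221),.031),("vial",(511,423),.057),("cap",(80,175),.042)]:
    P=onz(d,f(*p),z);print(n,P,inv(P))
print("axis",W(.03,-.1))
# plate rear top edge
for p in[(147,500),(318,462)]:print("plate",inv(onz(d,f(*p),.078)))
a=inv(onz(d,f(326,197),.091));b_=inv(onz(d,f(490,231),.091));v=b_-a;print("cam",np.arctan2(-v[1],-v[0]),np.linalg.norm(v))
E
```

```text
yaw 0.22521830374173657 o [0.54459439 0.1306588 ] res mm [[-1.71730485 -2.16293038]
 [-2.67631814  1.30161471]
 [ 1.78539988  1.952928  ]
 [ 2.60822311 -1.09161234]]
axisend [0.59827459 0.0575858  0.091     ] [ 0.03600592 -0.08321539]
tip [ 0.57940781 -0.02993087  0.091     ] [-0.00192853 -0.16430855]
pin [0.68303542 0.06108064 0.048     ] [ 0.11940662 -0.09873752]
disc [0.59331742 0.0286597  0.031     ] [ 0.02471419 -0.11030393]
vial [ 0.47805745 -0.04196391  0.057     ] [-0.10340653 -0.15340421]
cap [0.61912256 0.19891606 0.042     ] [0.08788915 0.04988988]
axis [0.59616867 0.03988384]
plate [-0.09825298  0.04520138]
plate [-0.09967379 -0.04721315]
cam 1.1332483363027455 0.08952722077457369
```

Yaw is 0.225, and the pin and disc confirm the fixture frame to about 1 mm. The cam is at about +1.13 rad, so I'll push it CCW from the lever's rear side with the fingers closed.

```bash
cat >> meas.py <<'E'
def q(phi): return [0,float(np.cos(phi/2)),float(np.sin(phi/2)),0]
A=W(.03,-.1)
def pose(cam,off,r=.055,z=.070):
    th=yaw+np.pi+cam;n=th+np.pi/2
    p=A+r*np.array([np.cos(th),np.sin(th)])-off*np.array([np.cos(n),np.sin(n)])
    nn=(n+np.pi)%(2*np.pi)-np.pi
    return [float(p[0]),float(p[1]),z],q(nn)
E
python3 - <<'E'
from bench import *
from meas import *
for c_,o in[(1.13,.045),(2,.018),(3.14,.018)]:print(pose(c_,o),inverse_kinematics(*pose(c_,o)))
close()
p,o=pose(1.13,.048,z=.2)
move_to(p,o)
p,o=pose(1.13,.048);move_l(p,.15)
s=state();print(s["time"],s["ee_pos"],p,s["ft_force"],s["finger_gap"])
for n in("scene","wrist"):
    cv2.imwrite(f"pics/{n}1.png",get_image(n)["frame"])
E
```

```text
([0.5404451210195174, -0.004217027692099761, 0.07], [0, 0.9941963868554177, -0.10758040882815356, 0]) [-7.07534793e-02 -5.44055999e-02  1.61286869e+00 -4.44089210e-16
  1.58312956e+00  1.71562087e+00]
([0.6153660104617165, -0.014709770461496127, 0.07], [0, 0.9469424226648807, 0.32140324851744495, 0]) [-7.91635660e-02  1.46543085e-01  1.40577221e+00 -4.44089210e-16
  1.58927736e+00  8.37210784e-01]
([0.6537909536169769, 0.03452919536844301, 0.07], [0, 0.6237922555968622, 0.7815901879229159, 0]) [ 8.09408745e-04  2.50856796e-01  1.28778314e+00 -4.44089210e-16
  1.60295272e+00 -2.22816241e-01]
4.9833 [ 0.53819946 -0.00357109  0.07125739] [0.5375145622856992, -0.0035752913695794846, 0.07] [-0.33349677 -0.24884367  0.36023154] 0.0003588780892943667
```

View pics/scene1.png

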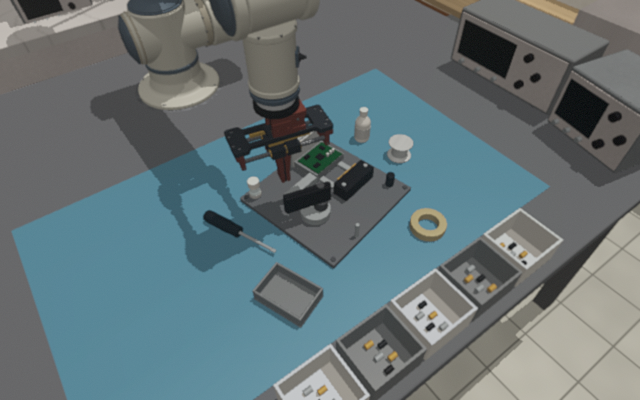

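The scene shows the closed fingers at about (284,170), just behind the lever at (305,195). They touch nothing, so I'll sweep now.

```bash
python3 - <<'E'
from bench import *
from meas import *
p,o=pose(1.13,.019);move_l(p,.06,o)
print(state()["ft_force"])
for k in np.arange(1.27,3.0,.14):
    p,o=pose(k,.018);move_l(p,.06,o)
    s=state();e=s["ee_pos"]-p;f_=s["ft_force"];print(round(k,2),round(s["time"],2),(e*1e3).round(1),f_.round(1))
    if np.linalg.norm(f_)>40:print("stop");break
i=get_image("top");cv2.imwrite("pics/top2.png",cv2.resize(i["frame"][120:310,200:400],None,fx=3,fy=3,interpolation=cv2.INTER_CUBIC))
E
```

```text
[ 0.65338154 -0.68368592  0.2833123 ]
1.27 6.02 [-0.6  0.4 -0.2] [-2.2  1.   0.4]
1.41 6.31 [-0.6  0.3 -0.2] [-3.2  2.   0.3]
1.55 6.6 [-0.3  0.2 -0.2] [-4.5  1.4  1. ]
1.69 6.89 [-0.2  0.1 -0.1] [-3.5  2.5 -0.4]
1.83 7.18 [-0.2  0.  -0. ] [-3.9 -0.3  0.1]
1.97 7.47 [-0.1 -0.1 -0.1] [-3.8  0.7 -1.5]
2.11 7.77 [-0.1 -0.1 -0. ] [-3.4 -0.7 -0.5]
2.25 8.06 [-0.1 -0.2  0. ] [-3.6 -0.6 -0.7]
2.39 8.35 [-0.1 -0.2  0. ] [-4.8 -2.  -1.9]
2.53 8.64 [ 0.  -0.2  0. ] [-3.4 -1.6 -1.3]
2.67 8.93 [ 0.  -0.2  0.1] [-3.1 -1.6 -1.2]
2.81 9.22 [ 0.1 -0.2  0.1] [-3.7 -2.8 -0.7]
2.95 9.52 [ 0.1 -0.2  0.1] [-1.7 -2.3 -1.2]
```

View pics/top2.png

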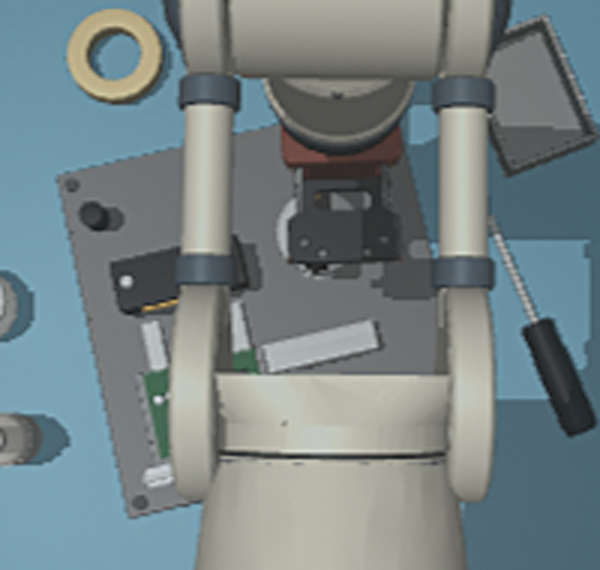

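The arm hides the lever here, but the forces of about 4–5 N show steady pushing. I'll finish the turn, back off sideways, raise the arm and look.

```bash
python3 - <<'E'
from bench import *
from meas import *
for k in (3.05,3.14):
    p,o=pose(k,.018);move_l(p,.05,o)
    s=state();print(s["ft_force"].round(1))
p,o=pose(3.14,.05);move_l(p,.1)
p[2]=.2;move_l(p,.2)
# go behind push plate, high
b=W(-.185,-.0);phi=yaw
move_to([float(b[0]),float(b[1]),.2],q(phi))
print(state()["time"],b)
import pickle
D={n:get_image(n) for n in("top","scene")};pickle.dump(D,open("im3.pkl","wb"))
cv2.imwrite("pics/top3.png",cv2.resize(D["top"]["frame"][120:310,200:400],None,fx=3,fy=3,interpolation=cv2.INTER_CUBIC))
cv2.imwrite("pics/scene3.png",cv2.resize(D["scene"]["frame"][80:280,200:440],None,fx=3,fy=3,interpolation=cv2.INTER_CUBIC))
E
```

```text
[-1.6 -3.9 -1.4]
[-1.8 -3.7 -1.3]
12.9083 [0.3642665  0.08934476]
```

View pics/top3.png

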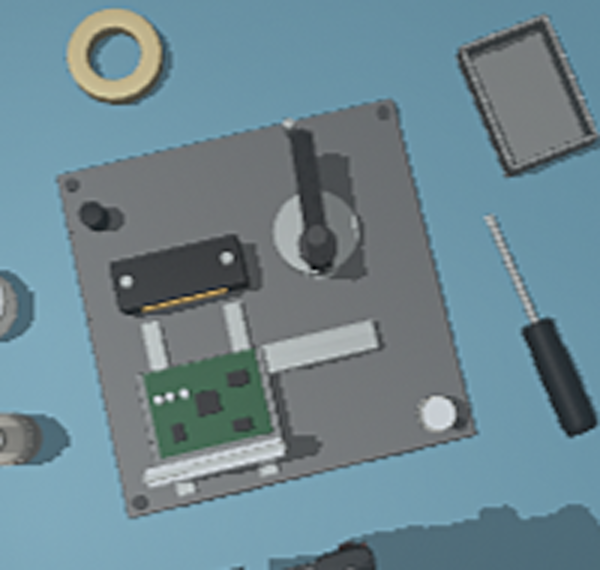

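View pics/scene3.png

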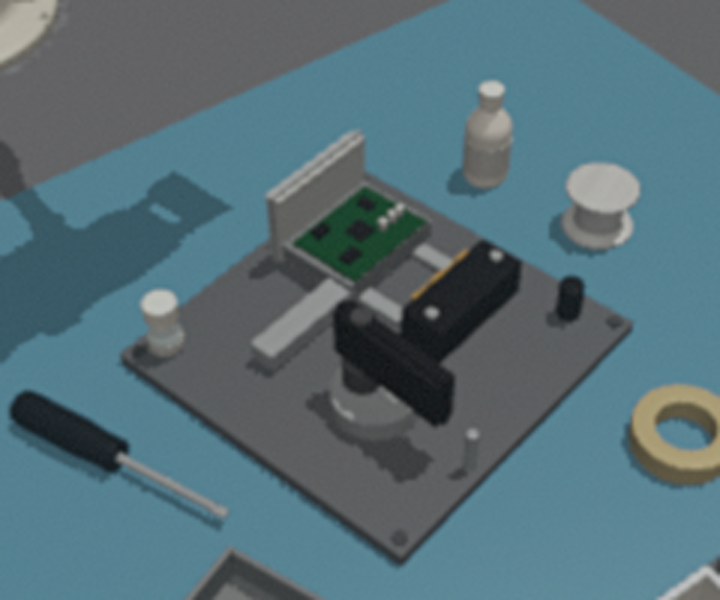

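In the top view the lever runs from (318,265) to (301,131) and points at the pin at (288,125). I'll work out the angle from that.

```bash
python3 - <<'E'
import pickle
import meas
from meas import *
im=pickle.load(open("im3.pkl","rb"))["top"]
# dark mask of lever, PCA at z=.091
g=im["frame"].max(2);m_=np.zeros_like(g);ys,xs=np.where(g<62)
P=np.array([R.T@(onz(im,(x,y),.091)[:2]-t) for x,y in zip(xs,ys) if 280<x<325 and 155<y<215])
print(len(P),P.mean(0))
l=cv2.fitLine(P.astype(np.float32),cv2.DIST_HUBER,0,.01,.01).ravel();print(l,np.arctan(l[1]/l[0]))
G=lambda x,y:R.T@(onz(im,(200+x/3,120+y/3),.091)[:2]-t)
a,b=G(318,265),G(302,131);v=b-a;print(a,b,np.arctan2(v[1],v[0]))
for p in[(147,484),(282,455)]:
  print("plate rear",R.T@(onz(im,(200+p[0]/3,120+p[1]/3),.078)[:2]-t))
E
```

```text
194 [ 0.05781417 -0.09885604]
[ 0.9973039  -0.07338201  0.05909995 -0.10198909] -0.073448025
[ 0.00967698 -0.09652738] [ 0.10110309 -0.10666446] -0.11042629377679791
plate rear [-0.10475772  0.04624898]
plate rear [-0.10682095 -0.04469713]
```

The cam is at about 3.05 rad, well inside the window, and the slide is still back with its rear face at about x = -0.107. Next I'll push the slide home while watching the force.

```bash
python3 - <<'E'
from bench import *
from meas import *
P=lambda x,z=.055:[float(v) for v in W(x,0)]+[z]
move_l(P(-.15,.2),.15);move_l(P(-.15),.12)
f0=state()["ft_force"];u=R[:,0]
move_l(P(-.12),.08)
x=-.12
while x<-.055:
    x+=.004 if x<-.085 else .002
    move_l(P(x),.04)
    s=state();f_=-(s["ft_force"]-f0)[:2]@u;ax=(R.T@(s["ee_pos"][:2]-t))[0]
    print(round(x,3),round(ax,4),round(f_,1),round(s["time"],2))
    if f_>15:break
E
```

```text
-0.116 -0.1162 1.1 15.53
-0.112 -0.112 2.2 15.78
-0.108 -0.1077 2.6 16.02
-0.104 -0.1036 1.2 16.27
-0.1 -0.0996 1.4 16.52
-0.096 -0.0956 1.5 16.77
-0.092 -0.0916 1.4 17.02
-0.088 -0.0876 1.8 17.27
-0.084 -0.0836 1.0 17.52
-0.082 -0.0819 2.9 17.77
-0.08 -0.0799 2.2 18.02
-0.078 -0.0784 5.6 18.27
-0.076 -0.0781 12.8 18.52
-0.074 -0.0779 20.6 18.77
```

It met a firm stop at TCP x = -0.078. With the 10 mm finger half-width that puts the face at about -0.068, which is home. I'll retreat and check.

```bash
python3 - <<'E'
from bench import *
from meas import *
P=lambda x,z=.055:[float(v) for v in W(x,0)]+[z]
hold(.3)
move_l(P(-.14),.08);move_l(P(-.17,.2),.15)
im=get_image("top");s=state();print(s["time"],s["ft_force"])
pickle.dump(im,open("im4.pkl","wb"))
cv2.imwrite("pics/top4.png",cv2.resize(im["frame"][120:310,200:400],None,fx=3,fy=3,interpolation=cv2.INTER_CUBIC))
E
```

```text
21.2333 [ 1.17192157 -0.17485343 -0.10124883]
```

View pics/top4.png

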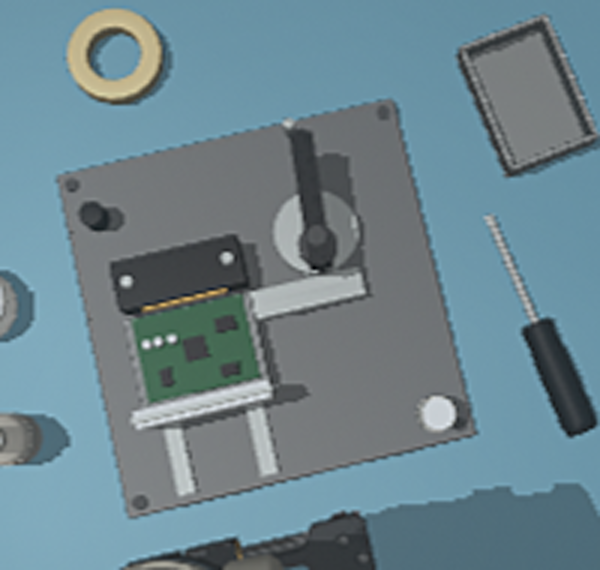

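```bash
python3 - <<'E'
from meas import *
im=pickle.load(open("im4.pkl","rb"));im3=pickle.load(open("im3.pkl","rb"))["top"]
X=lambda i,p:(R.T@(onz(i,(200+p[0]/3,120+p[1]/3),.078)[:2]-t))
print("plate",X(im,(134,427)),X(im,(271,396)))
def cam(im):
    g=im["frame"].max(2);ys,xs=np.where(g<62)
    P=np.array([R.T@(onz(im,(x,y),.091)[:2]-t) for x,y in zip(xs,ys) if 280<x<325 and 155<y<215])
    l=cv2.fitLine(P.astype(np.float32),cv2.DIST_HUBER,0,.01,.01).ravel();return np.arctan(l[1]/l[0])
print(cam(im),cam(im3))
# board centroid shift (green at z~.04)
def gr(i):
    f=i["frame"].astype(int);ys,xs=np.where((f[...,1]>f[...,0]+15)&(f[...,1]>f[...,2]+15));k=(xs>230)&(xs<310)&(ys>180)&(ys<290)
    return R.T@(onz(i,(xs[k].mean(),ys[k].mean()),.038)[:2]-t)
im0=pickle.load(open("im0.pkl","rb"))["top"]
print(gr(im0),gr(im3),gr(im))
E
```

```text
plate [-0.06631067  0.04688204] [-0.06725826 -0.04620432]
-0.07328194 -0.073448025
[-0.05909989  0.00061508] [-0.05918173  0.00056864] [-0.02002454  0.00063703]
```

```bash
python3 - <<'E'
from bench import *
hold(.2);print(state()["ft_force"]);job_done()
E
```

```text
[-0.33238185 -1.05488743  0.40762628]
the job is handed in; nothing more can be done
```

The cam is turned to its low point, the slide is pushed fully home against the connector block, and the job is handed in. I used closed fingertips throughout and gripped nothing.

1. **Cam:** I turned it counter-clockwise by the lever's rear side, from about 1.13 rad to 3.03–3.07 rad. That is 0.07–0.11 rad short of straight forward, inside the 0.25 rad tolerance, and I did not nudge it further.
2. **Slide:** I then pushed it until it met a firm stop; the push force rose to about 20 N.

**Last checks in the top camera:**
- **Push plate:** its rear face is at fixture x -66 to -67 mm; home is -67 mm.
- **Slide travel:** the board moved forward about 39 mm, and it had not moved while the cam was being turned.
- **Cam:** its angle did not change during the slide push.
- **Bystanders:** the loose items in view looked unmoved; I did not measure them.
- **Robot:** the arm was backed off and clear of everything, and the run took about 21.5 s.

No check failed. Two readings differed slightly: the two lever angle estimates were 0.04 rad apart, and the plate-corner fit was off by 2–3 mm per corner. The pin and disc still agreed with the fixture frame to about 1 mm.

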